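Raise a gauge block with a levelling wedge and hold it

TASK

In the coffee machine workshop, take the orange levelling wedge by its upright tab, lay it flat on the dark fixture plate and slide its thin end squarely under the middle of the gauge block's front edge (the side facing the robot), until both front feet have just come off the plate, about 3 mm; the white line across the wedge is then level with the block's front edge. The block must stay square against the blue bar behind it and must not be touched by the gripper, and the tamper, the jar and the brass coupling are left alone. Finish while still gripping the wedge, holding it still in that place: do not let go.

Things in the scene. Friction and masses are not known exactly. Their poses are not given: they have to be found in the camera images.
- plate: Dark steel fixture plate fixed to the bench, 320 x 180 x 10 mm, origin at the centre of its underside; x runs from the bare front end (towards the robot) to the rear, y left. A blue stop bar, 15 mm deep, stands 25 mm high across its rear end. The bare front part, about 180 mm long, is where the wedge slides.
- plate_top (a point): Centre of the plate's upper face (10 mm above the bench), axes as the plate's.
- gauge_block: Loose aluminium block 120 (x) x 110 (y) x 36 mm on four black rubber feet 9 mm high, with a round pressure gauge on top (148 mm tall in all) and a valve knob on its left; 0.6 to 1 kg. Origin amid the feet, level with their soles; x points to the rear, as the plate's. It stands on the plate, its back within 1 mm of the blue bar. Pushing the wedge under it takes 5 to 20 N.
- front_edge (a point): Middle of the block's lower front edge, 60 mm in front of the block's origin, 9 mm above the soles (the flat underside's height): the edge that rides up the wedge. The block then tips about its rear feet; the front feet rise 0.89 times as much as this edge.
- foot_left (a point): Centre of the sole of the block's front left foot (16 mm across), 47 mm in front of and 43 mm left of the block's origin; on the plate at the start. Between the front feet 70 mm is free.
- foot_right (a point): Centre of the sole of the front right foot, 43 mm right of the block's origin; on the plate at the start.
- wedge: Loose orange plastic wedge, 140 (x) x 40 (y) mm, about 120 g, flat on the bench left or right of the plate. Origin at the centre of its underside; x points to the thin end. Its top slopes from 3 mm at the thin end (x = 70 mm) by 0.18 mm per mm up to 20 mm at x = -25 mm, then a flat heel to x = -70 mm. A white line crosses the slope 55 mm from the thin end.
- wedge_nose (a point): Middle of the wedge's thin end, at the level of its underside. The slope meets the block's edge when this end is about 33 mm under the block; 55 mm in is the goal.
- wedge_tab (a point): Point to grip: on the upright tab on the wedge's heel, 45 mm above the underside, at the wedge's x = -48 mm (118 mm behind the thin end). The tab is 40 mm long in x, 14 mm thick in y and reaches from 20 to 58 mm above the underside; fingers close along the wedge's y.
- tamper: Steel coffee tamper standing on the bench, 58 mm across, 82 mm tall, origin under its centre, left or right of the plate; leave alone.
- screw_jar: Amber glass jar with a black cap, 60 mm across, 70 mm tall, origin under its centre; leave alone.
- coupling: Upright brass coupling, 34 mm across, 52 mm tall, origin under its centre; leave alone.
Things that resemble listed ones, but are neither listed nor needed, are in the scene too. Several things have the shape of the wedge; the one meant has the colours described above. Several things have the shape of the gauge_block; the one meant has the colours described above.

How it is judged:
By the outcome, as a careful person would: the job done as asked, in the order asked, and still so for the second after the job is handed in, while the arm keeps its last pose, push and grip.
It also fails if it takes over 42 s, if anything falls off the work surface, if the arm or the gripper's body presses on something with over 40 N, if the wrist force passes 120 N, or if a joint passes its speed limit or range.

ROBOT

A 6-joint arm with a two-finger parallel gripper is mounted at the origin on the work surface. World frame = base frame: x ahead of the robot, y to its left, z up, the work surface at z = 0. Lengths are in m, angles in rad, forces in N, time in s.
With the tool pointing down it reaches from about 0.375 to 0.975 m from the base axis. Payload 3.8 kg.
Tool frame: the origin (TCP) lies midway between the tips of the shut fingers; the grasp point (between the pads) lies 19 mm behind it (manip.grip_point_offset is the distance from the TCP to the grasp point, in m); z points along the fingers, y is the line along which they close (so a half turn about z gives the same grasp; the last joint's range is limited). The gripper opens to 85 mm and grips with 20 to 120 N. Pads are 22 mm wide; open, the fingers measure 114 mm over their backs; the gripper's body (76 mm by 85 mm) begins 54 mm behind the grasp point. The pads swing forward as they close: fully open they stand 13 mm farther back than shut.
Start: joints at [-1.343, 0.264, 1.604, -0, 1.274, -0.037], TCP at [0.177, -0.651, 0.231] pointing down, gripper open.
Joint ranges: [-2.63, 2.63], [-0.94, 2.18], [0.31, 2.57], [-1.31, 4.45], [0, 2.66], [-2.55, 2.55]. Speed limits (rad/s): [2.57, 2.57, 3.14, 3.14, 3.14, 3.14].

INTERFACE

Orientations are given as a unit quaternion [x, y, z, w].
In Python, from cell import manip, imaging gives the robot as it stands. The module is installed in compiled form; this text tells all that it offers.
- The arm moves only by the shell command python3 -m pendant 'ROWS'. ROWS is a JSON object of lists of equal length, an entry for each row: "rotation": the turn, a rotation vector about the tool's x, y, z in units of 5 degrees (1.0 is 5 degrees), a list of three; "dp": the shift along the tool's x, y, z in units of 40 mm (1.0 is 40 mm), a list of three; "gripper": the opening, from -1 (shut) to 1 (fully open), so that 0 is half open. In form: {"rotation": [[rx, ry, rz], ...], "dp": [[dx, dy, dz], ...], "gripper": [gripper, ...]}. A call has 1 to 5 rows; each row is the pose to reach, as a shift and turn from the pose commanded when the call began, along the tool's axes at that moment; what a row does not reach only later rows make up. A row lasts 1/10 s, in which the tool goes at most 50 mm and 8.59 degrees, less where a joint would pass 70% of its speed; a pose out of reach is approached as far as the arm can. A call with a gripper value outside its range is refused whole. The fingers move at their own pace and stop on an object; the grip force is fixed at half the most. Time passes only in rows, so rows that repeat a pose let the fingers close. It gives the time, the measured TCP pose, the force, the opening and the grip force at its end, in the units of the state.
- manip.sense(): the state, without advancing time (a new reading comes with each control period).
- imaging.camera(name): name is "scene" or "top" or "wrist"; returns a dict with "frame" (420x560x3 uint8, red, green, blue), "range_z" (420x560 float32, m along the optical axis (not along the pixel's ray), 0 where there is no reading), "intrinsics" (3x3 intrinsics, pixels), "pose" (4x4, takes a point from camera to world coordinates); the wrist camera has in their place "mount" (4x4, takes a point from camera to tool coordinates, whose origin is the TCP and whose axes are the flange's). Camera axes: x right, y down, z forward; pixel columns grow to the right and rows downward; lengths in m; the calibration is good to about 2 mm. The wrist camera is an equidistant fisheye: a pixel r from the principal point sees the ray r / f radians off the axis. A picture is of the moment at which its call begins: read the wrist's pose just before it.
- manip.finish_job(): hands the job in; it is judged then, once.
The state is a dict: "time": time; "qpos": joint angles; "qvel": joint speeds; "joint_efforts": joint torques, N m; "tcp_pos": TCP position; "ee_rot": TCP orientation; "contact_force": force on the tool from outside, world axes, zero at the start; "torque": the same for the moment, N m; "finger_gap": opening from 0.0 (shut) to 1.0 (fully open); "grasp_force": force on a finger pad.
Only numpy, scipy, OpenCV 4.12 (cv2) and the standard library are available. Lean on these libraries where they do the work, as an engineer would, in place of code of your own. Each camera call takes 0.05 s, during which the arm holds its last target. There are 200 camera calls.

## Working session

There is one attempt and no reset: what is moved stays moved. The work goes in short steps, Python scripts to look and compute and a shell command to move; the robot and the scene stay as the last step left them, time stands still between calls to the robot, and variables do not carry over. Pictures are saved under pics/ and viewed, at most 13 in all, crops included, and the job is handed in when it is done.

```bash
mkdir -p pics; python3 - <<'E'
from cell import manip, imaging
import cv2,numpy as np,pickle
s=manip.sense();print(s['time'],s['tcp_pos'],s['ee_rot'])
for n in ['scene','top']:
    c=imaging.camera(n);pickle.dump(c,open(f'{n}.pkl','wb'))
    cv2.imwrite(f'pics/{n}0.png',c['frame'][:,:,::-1]);print(n,c['intrinsics'],c['pose'])
E
```

```text
0.0 [ 0.17652043 -0.65075492  0.2299142 ] [ 9.91245880e-01  1.32023900e-01 -9.28307223e-05 -1.13449776e-03]
scene [[440.77817283   0.         287.47685619]
 [  0.         440.77817283 211.43088407]
 [  0.           0.           1.        ]] [[ 0.15819891  0.827932   -0.53805363  1.05874737]
 [ 0.98739197 -0.13567873  0.08153755 -0.09419713]
 [-0.00549489 -0.54416899 -0.83895764  0.86228936]
 [ 0.          0.          0.          1.        ]]
top [[427.53235005   0.         283.52389982]
 [  0.         427.53235005 204.52579895]
 [  0.           0.           1.        ]] [[ 0.01028987 -0.98808249  0.15358093  0.36275338]
 [-0.9996481  -0.00640934  0.0257408  -0.00499906]
 [-0.02444968 -0.15379175 -0.98780074  1.02948053]
 [ 0.          0.          0.          1.        ]]
```

View pics/top0.png

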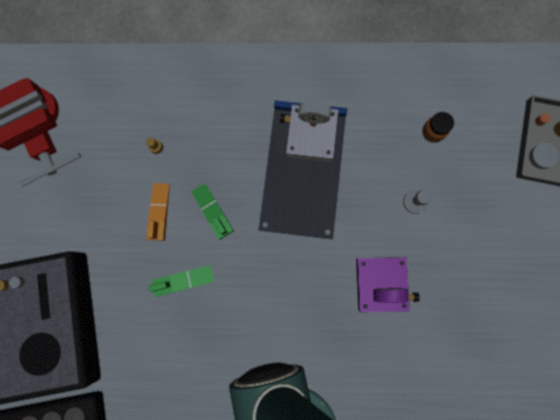

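View pics/scene0.png

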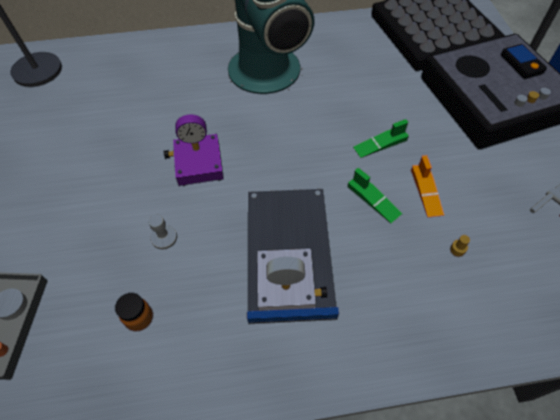

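Top view: orange wedge at (158,210), with its tab at the near end (153,230) and its thin end to the rear (161,184). The green wedges at (212,210) and (182,280) are decoys by colour. The aluminium block is at (313,132) on the plate, against the blue bar. The purple block at (383,284) is a decoy. Next I'll confirm this with a crop and measure.

```bash
cat > h.py <<'E'
import numpy as np,cv2
from scipy.spatial.transform import Rotation as R
def ray(c,uv,z):
    uv=np.atleast_2d(uv).astype(float);K=c['intrinsics'];T=c['pose']
    d=np.c_[(uv[:,0]-K[0,2])/K[0,0],(uv[:,1]-K[1,2])/K[1,1],np.ones(len(uv))]@T[:3,:3].T
    return T[:3,3]+d*((z-T[2,3])/d[:,2])[:,None]
def cloud(c):
    h,w=c['range_z'].shape;v,u=np.mgrid[:h,:w];K=c['intrinsics'];z=c['range_z']
    p=np.stack([(u-K[0,2])/K[0,0]*z,(v-K[1,2])/K[1,1]*z,z],-1)
    return p@c['pose'][:3,:3].T+c['pose'][:3,3]
def wristray(c,uv,tcp,q,z):
    uv=np.atleast_2d(uv).astype(float);K=c['intrinsics'];x=(uv-K[:2,2])
    r=np.hypot(*x.T);th=r/K[0,0]
    d=np.c_[x/np.maximum(r,1e-9)[:,None]*np.sin(th)[:,None],np.cos(th)]
    M=c['mount'];Rt=R.from_quat(q).as_matrix()
    o=Rt@M[:3,3]+tcp;d=d@(Rt@M[:3,:3]).T
    return o+d*((z-o[2])/d[:,2])[:,None]
E
python3 - <<'E'
import pickle,cv2,numpy as np
from h import *
for n in ['top','scene']:
    c=pickle.load(open(n+'.pkl','rb'));f=c['frame'];hsv=cv2.cvtColor(f,cv2.COLOR_RGB2HSV)
    P=cloud(c)
    m=cv2.inRange(hsv,(7,150,90),(22,255,255))
    k,l,st,ce=cv2.connectedComponentsWithStats(m)
    for i in range(1,k):
        if st[i,4]>200:
            q=P[l==i];print(n,'orange',st[i],q.min(0).round(4),q.max(0).round(4))
            low=q[q[:,2]<0.03]; hi=q[q[:,2]>0.05]
            print('rect all',cv2.minAreaRect(q[:,:2].astype(np.float32)),'tab',hi.mean(0),len(hi),cv2.minAreaRect(hi[:,:2].astype(np.float32)))
    m=cv2.inRange(hsv,(100,120,50),(125,255,255))
    k,l,st,ce=cv2.connectedComponentsWithStats(m)
    for i in range(1,k):
        if st[i,4]>100: q=P[l==i];print('blue',st[i],q[q[:,2]>.03].mean(0),cv2.minAreaRect(q[:,:2].astype(np.float32)))
    reg=(P[...,0]>.3)&(P[...,0]<.85)&(abs(P[...,1])<.2)
    q=P[reg&(P[...,2]>.048)&(P[...,2]<.060)];print('blocktop',len(q),cv2.minAreaRect(q[:,:2].astype(np.float32)),q[:,2].mean())
    q=P[reg&(P[...,2]>.006)&(P[...,2]<.014)&(f.max(2)<90)];print('plate',len(q),cv2.minAreaRect(q[:,:2].astype(np.float32)),q[:,2].mean())
f=cv2.imread('pics/top0.png')[60:260,130:360];cv2.imwrite('pics/crop.png',cv2.resize(f,None,fx=3,fy=3,interpolation=cv2.INTER_CUBIC)[:600,:700])
E
```

```text
top orange [152 184  17  20 283] [ 0.5234  0.3052 -0.0011] [0.5723 0.3434 0.0162]
rect all ((0.548018217086792, 0.323794960975647), (0.0381474606692791, 0.04802115634083748), 87.88954162597656) tab [nan nan nan] 0 ((0.0, 0.0), (0.0, 0.0), 0.0)
top orange [147 206  20  34 469] [ 0.3628 -0.005   0.0083] [0.5156 0.3457 1.0295]
rect all ((0.44162988662719727, 0.1683696210384369), (0.37189388275146484, 0.08250906318426132), 78.0453109741211) tab [0.45397047 0.31950298 0.07677939] 103 ((0.4013024568557739, 0.16854822635650635), (0.3533574938774109, 0.039461828768253326), 71.1043472290039)
blue [275 101  25   8 106] [0.76561998 0.02207223 0.03529625] ((0.7647420167922974, 0.015564369037747383), (0.0593913309276104, 0.013800865039229393), 84.16114807128906)
blocktop 1971 ((0.5506588220596313, -0.0696645975112915), (0.40548938512802124, 0.3799608051776886), 66.0252685546875) 0.05524057066975992
plate 6481 ((0.5314818024635315, 0.014588475227355957), (0.46804675459861755, 0.318712055683136), 1.8152568340301514) 0.010513741415714241
scene orange [412 156  25  39 491] [ 0.4382 -0.0942  0.0061] [
[... 781 characters left out ...]
7 143] [nan nan nan] ((-0.4326329827308655, 1.4091898202896118), (0.02279769629240036, 0.09369977563619614), 85.79810333251953)
blue [247 307  92  16 952] [ 0.76343016 -0.04215348  0.03942925] ((0.888687789440155, -0.026625677943229675), (0.32202351093292236, 0.1739126592874527), 6.701901435852051)
blocktop 2296 ((0.5485544204711914, -0.07456362247467041), (0.4167316257953644, 0.38432663679122925), 65.54417419433594) 0.05503868660024133
plate 6222 ((0.6015926003456116, -0.028763294219970703), (0.4207226037979126, 0.3503182530403137), 77.53495025634766) 0.010333311579444313<stdin>:12: RuntimeWarning: Mean of empty slice.
  ret = um.true_divide(
<stdin>:16: RuntimeWarning: Mean of empty slice.
```

View pics/crop.png

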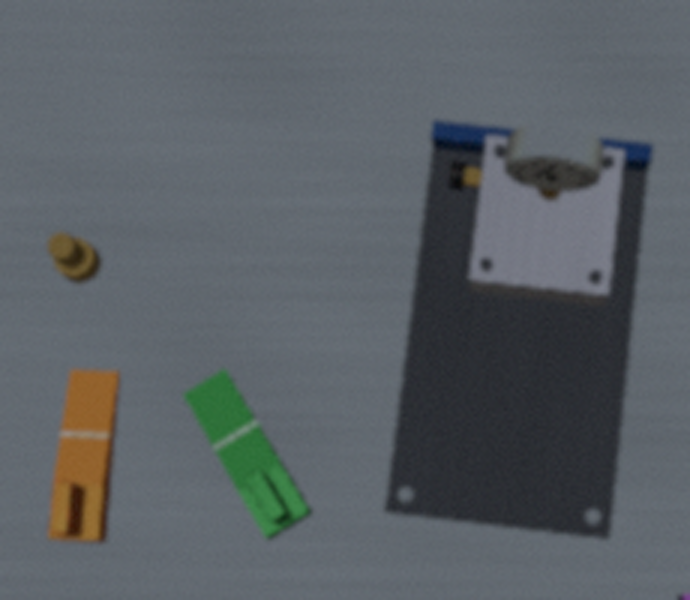

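The crop confirms the targets: orange wedge with a white line at crop (85,455), tab at (75,510), and silver block with its front edge from (470,282) to (610,295). Now I'll refine by casting rays onto the right planes.

```bash
cat > m.py <<'E'
import pickle,sys
from h import *
def edges(c,mask,z,vx):
    cn=max(cv2.findContours(mask.astype(np.uint8),cv2.RETR_EXTERNAL,cv2.CHAIN_APPROX_NONE)[0],key=cv2.contourArea)[:,0]
    return ray(c,cn,z)[:,:2]
for n in ['top','scene']:
    c=pickle.load(open(n+'.pkl','rb'));f=c['frame'];hsv=cv2.cvtColor(f,cv2.COLOR_RGB2HSV);P=cloud(c);ok=c['range_z']>0
    x,y,z=P[...,0],P[...,1],P[...,2]
    o=(cv2.inRange(hsv,(5,130,70),(24,255,255))>0)&(y>.27)&(y<.37)&(x>.36)&(x<.6)&ok
    t=P[o&(z>.035)];print(n,'tab',len(t),t.mean(0),np.median(t,0),t[:,2].max())
    w=P[o&(z<.03)];A=w[:,:2]-w[:,:2].mean(0);
    print(' low wedge',cv2.minAreaRect(w[:,:2].astype(np.float32)),'xmax',w[:,0].max(),'xmin',w[:,0].min())
    # centreline via per-x-bin mid
    fr=w[w[:,0]>.48];b=np.round(fr[:,0]/.005);X=[];Y=[];W=[]
    for k in np.unique(b):
        q=fr[b==k]
        if len(q)>10: X.append(q[:,0].mean());Y.append((q[:,1].max()+q[:,1].min())/2);W.append(np.ptp(q[:,1]))
    p=np.polyfit(X,Y,1);print(' centreline deg',np.degrees(np.arctan(p[0])),'y@.55',np.polyval(p,.55),np.round(W,3))
    hi=(abs(z-.055)<.008)&(x>.55)&(x<.8)&(abs(y)<.15)&ok&(hsv[...,1]<90)
    q=P[hi];r=cv2.minAreaRect(q[:,:2].astype(np.float32));print(' blocktop',len(q),r,q[:,2].mean());print(cv2.boxPoints(r).round(4))
    pl=(abs(z-.01)<.006)&(x>.35)&(x<.8)&(abs(y)<.2)&ok&(f.max(2)<75)
    k,l,st,_=cv2.connectedComponentsWithStats(pl.astype(np.uint8));i=1+np.argmax(st[1:,4]);q=P[l==i]
    r=cv2.minAreaRect(q[:,:2].astype(np.float32));print(' plate',len(q),r,q[:,2].mean());print(cv2.boxPoints(r).round(4))
c=pickle.load(open('top.pkl','rb'))
cr=lambda L:np.array(L)/3+[130,60]-.33
print('plate FL FR',ray(c,cr([(387,511),(608,537)]),.01));print('block top FL FR',ray(c,cr([(470,282),(610,295)]),.055))
print('bar top',ray(c,cr([(434,122),(651,144)]),.035));print('nose TL TR',ray(c,cr([(71,371),(119,372)]),.003))
E
python3 m.py
```

```text
top tab 119 [0.45564725 0.32584045 0.05690306] [0.45516058 0.32545766 0.05784604] 0.06200973196627968
 low wedge ((0.503356397151947, 0.32570114731788635), (0.04010049253702164, 0.13812732696533203), 88.25453186035156) xmax 0.5722983583734614 xmin 0.43455028099989557
 centreline deg -0.8592791902268683 y@.55 0.32446523168024244 [0.034 0.037 0.037 0.039 0.039 0.037 0.039 0.039 0.037 0.039 0.038 0.038
 0.039 0.036 0.038 0.037 0.038 0.035]
 blocktop 1820 ((0.6920163035392761, -0.03251899033784866), (0.1351575255393982, 0.12077241390943527), 83.79971313476562) 0.0555764565949362
[[ 0.6247 -0.0932]
 [ 0.7448 -0.1062]
 [ 0.7593  0.0281]
 [ 0.6393  0.0412]]
 plate 6537 ((0.6018758416175842, -0.023588821291923523), (0.17816247045993805, 0.30743658542633057), 83.59635925292969) 0.010628468607443594
[[ 0.4392 -0.095 ]
 [ 0.7447 -0.1293]
 [ 0.7646  0.0478]
 [ 0.4591  0.0821]]
scene tab 146 [0.46203554 0.32447466 0.05144782] [0.4632412  0.32312657 0.055189  ] 0.061600548963950064
 low wedge ((0.5045781135559082, 0.3256167769432068), (0.04102239012718201, 0.13985909521579742), 88.69281005859375) 
[... 319 characters left out ...]
222162247), 83.51460266113281) 0.0551469224177409
[[ 0.6257 -0.0924]
 [ 0.7467 -0.1062]
 [ 0.7619  0.0279]
 [ 0.6409  0.0416]]
 plate 5907 ((0.5972532629966736, -0.023316554725170135), (0.1772131323814392, 0.2938443124294281), 83.67269897460938) 0.010374126768800186
[[ 0.4415 -0.0952]
 [ 0.7335 -0.1276]
 [ 0.753   0.0486]
 [ 0.461   0.0809]]
plate FL FR [[ 0.45911676  0.08047968  0.01      ]
 [ 0.43985333 -0.09537533  0.01      ]]
block top FL FR [[ 0.63528229  0.01502629  0.055     ]
 [ 0.62520222 -0.09430633  0.055     ]]
bar top [[ 0.77545109  0.04608021  0.035     ]
 [ 0.75671829 -0.13022695  0.035     ]]
nose TL TR [[0.57319037 0.34371985 0.003     ]
 [0.57256058 0.30390794 0.003     ]]
```

```bash
python3 - <<'E'
from cell import manip,imaging
c=imaging.camera('wrist');print(c['mount'].round(4),c['intrinsics'].round(1),manip.grip_point_offset)
from h import *
s=manip.sense();M=R.from_quat(s['ee_rot']).as_matrix();print(M.round(3))
for w in [(0.42,-0.25,.23),(0.456,0.3265,.23)]: print(M.T@(np.array(w)-s['tcp_pos'])/.04)
E
```

```text
[[ 5.000e-04 -9.557e-01 -2.945e-01  7.490e-02]
 [ 1.000e+00  2.000e-04  1.000e-03 -2.000e-04]
 [-9.000e-04 -2.945e-01  9.557e-01 -1.422e-01]
 [ 0.000e+00  0.000e+00  0.000e+00  1.000e+00]] [[325.2   0.  282. ]
 [  0.  325.2 209.4]
 [  0.    0.    1. ]] 0.0187
[[ 0.965  0.262 -0.   ]
 [ 0.262 -0.965  0.002]
 [ 0.    -0.002 -1.   ]]
[ 8.49758137 -8.07991848  0.02018791]
[ 13.13846873 -21.75440865   0.04547162]
```

```bash
python3 -m pendant '{"rotation":[[0,0,0.4],[0,0,0.7],[0,0,1],[0,0,1.3],[0,0,1.6]],"dp":[[0.9,-0.8,0],[1.8,-1.7,0],[2.7,-2.5,0],[3.6,-3.4,0],[4.5,-4.2,0]],"gripper":[1,1,1,1,1]}'; python3 - <<'E'
from cell import manip
from h import *
import pickle
s=manip.sense();M=R.from_quat(s['ee_rot']).as_matrix();print(M.round(3),s['qpos'])
for w in [(0.42,-0.25,.23),(0.456,0.3265,.23)]: print(M.T@(np.array(w)-s['tcp_pos'])/.04)
for n in ['top','scene']:
    P=cloud(pickle.load(open(n+'.pkl','rb')));q=P[(P[...,2]>.09)&(P[...,2]<.17)&(P[...,0]>.55)&(P[...,0]<.85)&(abs(P[...,1])<.12)];print(len(q),q.min(0),q.max(0),np.percentile(q,5,axis=0))
E
```

```text
time: 0.65
tcp_pos: [0.3068, -0.4401, 0.2309]
ee_rot: [0.998, 0.062, -0.0, -0.0]
contact_force: [0.3, -0.2, 0.6]
finger_gap: 1.007
grasp_force: 0.0
[[ 0.992  0.123 -0.   ]
 [ 0.123 -0.992  0.001]
 [-0.    -0.001 -1.   ]] [-1.00861293e+00  2.15463032e-03  1.89946138e+00  1.74809295e-04
  1.24062781e+00  4.38702332e-01]
[ 3.39414862 -4.36875209  0.02401741]
[  6.06164311 -18.56081142   0.03304182]
633 [ 0.6929961  -0.08185864  0.09060895] [ 0.72571272 -0.01132939  0.16178507] [ 0.69508982 -0.07633522  0.10404749]
955 [ 0.69676342 -0.08333652  0.09087403] [ 0.72921918 -0.01120035  0.16040793] [ 0.70280965 -0.07790079  0.1004928 ]
```

```bash
python3 -m pendant '{"rotation":[[0,0,0.3],[0,0,0.7],[0,0,1],[0,0,1.3],[0,0,1.6]],"dp":[[0.8,-0.95,0],[1.6,-1.9,0],[2.4,-2.9,0],[3.2,-3.9,0],[4,-4.9,0]],"gripper":[1,1,1,1,1]}'; python3 - <<'E'
from cell import manip
from h import *
s=manip.sense();M=R.from_quat(s['ee_rot']).as_matrix();print(M.round(3),s['qpos'])
for w in [(0.456,0.3265,.2)]: print(M.T@(np.array(w)-s['tcp_pos'])/.04)
E
```

```text
time: 1.15
tcp_pos: [0.4393, -0.229, 0.2312]
ee_rot: [1.0, -0.008, 0.0, 0.0]
contact_force: [1.1, -1.3, 0.7]
finger_gap: 1.001
grasp_force: 0.0
[[ 1.    -0.016  0.   ]
 [-0.016 -1.    -0.   ]
 [ 0.     0.    -1.   ]] [-5.30784018e-01 -8.03254020e-02  1.97816852e+00 -1.93478491e-05
  1.24348222e+00  1.05581239e+00]
[  0.19849094 -13.89194596   0.77881564]
```

```bash
for i in 1; do python3 -m pendant '{"rotation":[[0,0,0],[0,0,0],[0,0,0],[0,0,0],[0,0,0]],"dp":[[0,-1.2,0],[0,-2.4,0],[0,-3.6,0],[0,-4.8,0],[0,-6,0]],"gripper":[1,1,1,1,1]}' ; python3 -m pendant '{"rotation":[[0,0,0],[0,0,0],[0,0,0],[0,0,0],[0,0,0]],"dp":[[0,-1.2,0],[0,-2.4,0],[0,-3.6,0],[0,-4.8,0],[0,-6,0]],"gripper":[1,1,1,1,1]}' ; python3 -m pendant '{"rotation":[[0,0,0],[0,0,0],[0,0,0],[0,0,0]],"dp":[[0,-0.8,0.2],[0,-1.5,0.6],[0,-1.5,0.8],[0,-1.5,0.8]],"gripper":[1,1,1,1]}'; done; python3 - <<'E'
from cell import manip,imaging
from h import *
import pickle
s=manip.sense();c=imaging.camera('wrist');s2=manip.sense();print(s['tcp_pos'],s2['tcp_pos'],s2['qpos'])
c['s']=s;pickle.dump(c,open('w1.pkl','wb'));cv2.imwrite('pics/w1.png',c['frame'][:,:,::-1])
E
```

```text
time: 1.65
tcp_pos: [0.4417, 0.0109, 0.2312]
ee_rot: [1.0, -0.007, 0.0, -0.0]
contact_force: [1.5, 0.1, -1.0]
finger_gap: 0.998
grasp_force: 0.0
time: 2.15
tcp_pos: [0.4451, 0.251, 0.2312]
ee_rot: [1.0, -0.007, 0.0, 0.0]
contact_force: [0.2, -0.0, 0.0]
finger_gap: 0.998
grasp_force: 0.0
time: 2.55
tcp_pos: [0.4451, 0.3086, 0.1971]
ee_rot: [1.0, -0.006, -0.002, 0.001]
contact_force: [0.5, 0.2, 0.5]
finger_gap: 1.0
grasp_force: 0.0
[0.44508858 0.30855669 0.19709544] [0.44572232 0.3082341  0.1981295 ] [ 5.59348328e-01  3.83508414e-02  1.92443031e+00 -4.84399612e-04
  1.18167898e+00  2.14424604e+00]
```

View pics/w1.png

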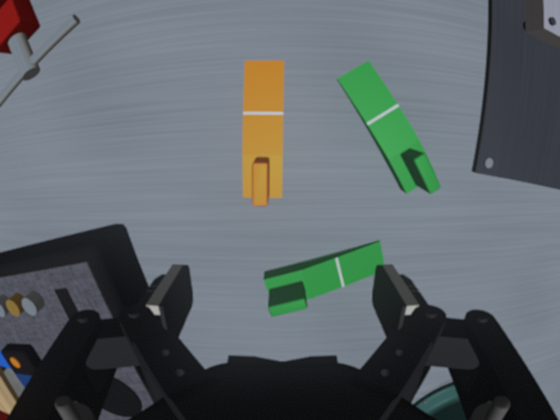

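Wrist view: orange wedge upright in the image, nose at (264,61), white line at (264,113), tab top around (261,180). Next, rays from this view.

```bash
cat > wm.py <<'E'
import pickle,sys
from h import *
def wedge(c):
    s=c['s'];f=c['frame'];hsv=cv2.cvtColor(f,cv2.COLOR_RGB2HSV)
    m=cv2.inRange(hsv,(8,120,90),(24,255,255));wr=lambda p,z:wristray(c,p,s['tcp_pos'],s['ee_rot'],z)
    m=cv2.morphologyEx(m,cv2.MORPH_CLOSE,np.ones((7,7)))
    cn=max(cv2.findContours(m,cv2.RETR_EXTERNAL,cv2.CHAIN_APPROX_NONE)[0],key=cv2.contourArea)[:,0]
    return cn,wr
if __name__=='__main__':
    c=pickle.load(open(sys.argv[1],'rb'));cn,wr=wedge(c);s=c['s']
    t=cn[:,1].min();b=cn[:,1].max();print('rows',t,b)
    v0,v1=t+4,t+45 
    L=[];
    for v in range(v0,v1):
        r=cn[cn[:,1]==v]
        a=wr([[r[:,0].min()-.5,v],[r[:,0].max()+.5,v]],0.0)   # bottom edges
        zt=min(.02,.003+.18*max(0,(0.573-a[0,0])))
        L.append(wr([[r[:,0].min()-.5,v],[r[:,0].max()+.5,v]],zt)[:,:2])
    L=np.array(L);mid=L.mean(1);p=np.polyfit(mid[:,0],mid[:,1],1)
    print('yaw deg',np.degrees(np.arctan(p[0])),'width',np.ptp(L[:,:,1],axis=1).mean())
    ne=wr([[np.median(cn[cn[:,1]<=t+1][:,0]),t-.5]],.003)[0];print('nose',ne[0],np.polyval(p,ne[0]))
    a=np.arctan(p[0]);n=np.array([ne[0],np.polyval(p,ne[0])]);tab=n-.118*np.array([np.cos(a),np.sin(a)]);print('tab expected',tab)
    tr=cn[cn[:,1]>=b-3];print('tab top near end px',tr.mean(0),wr([[tr[:,0].mean(),b+.5]],.058))
    M=R.from_quat(s['ee_rot']).as_matrix();ax=M[:,0];print('tool yaw',np.degrees(np.arctan2(ax[1],ax[0])))
    print('dp for TCP z .0263',M.T@(np.r_[tab,.0263]-s['tcp_pos'])/.04)
E
python3 wm.py w1.pkl
```

```text
rows 61 205
yaw deg -1.9017263669260496 width 0.03910500011230982
nose 0.5735161149709528 0.3245616541952614
tab expected [0.45558111 0.32847752]
tab top near end px [259.55555556 204.16666667] [[0.43673789 0.32844739 0.058     ]]
tool yaw -0.734306329494261
dp for TCP z .0263 [ 0.27112017 -0.51321432  4.26753599]
```

```bash
python3 -m pendant '{"rotation":[[0,0,0.2],[0,0,0.2],[0,0,0.2],[0,0,0.2],[0,0,0.2]],"dp":[[0.24,-0.5,0.2],[0.24,-0.5,1],[0.24,-0.5,1.8],[0.24,-0.5,2.4],[0.24,-0.5,2.7]],"gripper":[1,1,1,1,1]}' ; python3 - <<'E'
from cell import manip,imaging
from h import *
import pickle
imaging.camera('wrist');s=manip.sense();c=imaging.camera('wrist');print(s['tcp_pos'])
c['s']=s;pickle.dump(c,open('w2.pkl','wb'));cv2.imwrite('pics/w2.png',c['frame'][:,:,::-1])
E
python3 wm.py w2.pkl
```

```text
time: 3.1
tcp_pos: [0.4556, 0.3268, 0.0895]
ee_rot: [1.0, -0.017, -0.001, 0.001]
contact_force: [-0.2, 0.5, 0.1]
finger_gap: 0.995
grasp_force: 0.0
[0.45510383 0.32662602 0.08843058]
rows 51 272
yaw deg -1.059894900763246 width 0.0394349287810314
nose 0.5733222283385071 0.32496552812060303
tab expected [0.45534242 0.32714825]
tab top near end px [279.08 271.52] [[0.43714447 0.32885069 0.058     ]]
tool yaw -1.918282234108084
dp for TCP z .0263 [ 0.01115289 -0.01755121  1.55319164]
```

View pics/w2.png

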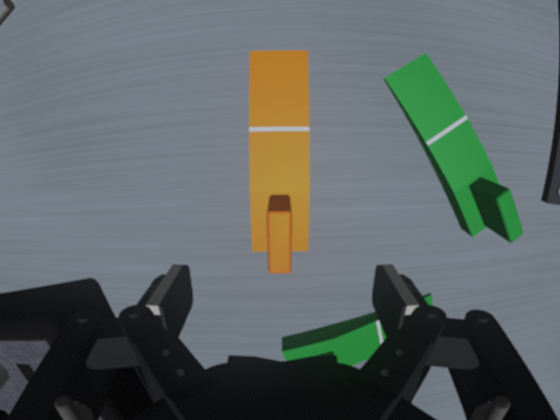

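The tab is centred between the fingers at (279,240). Descend and grip.

```bash
python3 -m pendant '{"rotation":[[0,0,-0.1],[0,0,-0.1],[0,0,-0.1],[0,0,-0.1],[0,0,-0.1]],"dp":[[0,-0.02,0.6],[0,-0.02,1.1],[0,-0.02,1.4],[0,-0.02,1.55],[0,-0.02,1.55]],"gripper":[1,1,1,1,1]}' ; python3 -m pendant '{"rotation":[[0,0,0],[0,0,0],[0,0,0],[0,0,0],[0,0,0]],"dp":[[0,0,0],[0,0,0],[0,0,0],[0,0,0],[0,0,0]],"gripper":[-0.3,-0.6,-1,-1,-1]}';python3 -m pendant '{"rotation":[[0,0,0],[0,0,0],[0,0,0],[0,0,0],[0,0,0]],"dp":[[0,0,0],[0,0,0],[0,0,0],[0,0,0],[0,0,0]],"gripper":[-1,-1,-1,-1,-1]}'
```

```text
time: 3.7
tcp_pos: [0.4567, 0.3296, 0.0295]
ee_rot: [1.0, -0.012, -0.0, 0.0]
contact_force: [-0.6, 0.1, 0.8]
finger_gap: 1.001
grasp_force: 0.0
time: 4.2
tcp_pos: [0.4566, 0.3298, 0.0296]
ee_rot: [1.0, -0.012, 0.0, -0.0]
contact_force: [0.9, 1.2, 3.0]
finger_gap: 0.149
grasp_force: 62.7
time: 4.7
tcp_pos: [0.4566, 0.3298, 0.0296]
ee_rot: [1.0, -0.012, 0.0, -0.0]
contact_force: [-1.3, -0.5, 4.8]
finger_gap: 0.155
grasp_force: 61.1
```

```bash
python3 -m pendant '{"rotation":[[0,0,0],[0,0,0],[0,0,0],[0,0,0],[0,0,0]],"dp":[[0,0,-0.3],[0,0,-0.9],[0,0,-1.6],[0,0,-2.2],[0,0.3,-2.4]],"gripper":[-1,-1,-1,-1,-1]}' ; python3 -m pendant '{"rotation":[[0,0,0.1],[0,0,0.2],[0,0,0.3],[0,0,0.4],[0,0,0.5]],"dp":[[0,0.7,0],[0.1,1.5,0],[0.2,2.3,0],[0.3,3.1,0],[0.3,4,0]],"gripper":[-1,-1,-1,-1,-1]}'; python3 -m pendant '{"rotation":[[0,0,0.1],[0,0,0.2],[0,0,0.3],[0,0,0.4],[0,0,0.5]],"dp":[[0,0.9,0],[0.1,1.8,0],[0.2,2.7,0],[0.3,3.6,0],[0.4,4.3,0]],"gripper":[-1,-1,-1,-1,-1]}'
python3 - <<'E'
from cell import manip,imaging
from h import *
import pickle
imaging.camera('wrist');s=manip.sense();c=imaging.camera('wrist');print(s['tcp_pos'],R.from_quat(s['ee_rot']).as_matrix()[:,0])
c['s']=s;pickle.dump(c,open('w3.pkl','wb'));cv2.imwrite('pics/w3.png',c['frame'][:,:,::-1])
E
```

```text
time: 5.2
tcp_pos: [0.4581, 0.3194, 0.1288]
ee_rot: [1.0, -0.011, 0.003, -0.002]
contact_force: [0.6, 0.2, -0.2]
finger_gap: 0.151
grasp_force: 60.5
time: 5.7
tcp_pos: [0.4638, 0.1555, 0.1245]
ee_rot: [0.999, -0.033, -0.0, 0.0]
contact_force: [0.1, -0.1, -0.5]
finger_gap: 0.151
grasp_force: 60.5
time: 6.2
tcp_pos: [0.4674, -0.0176, 0.1244]
ee_rot: [0.998, -0.056, -0.001, 0.0]
contact_force: [0.5, -1.1, -0.5]
finger_gap: 0.152
grasp_force: 60.4
[ 0.46795469 -0.0205983   0.12452501] [ 9.93669209e-01 -1.12342712e-01 -7.86406084e-04]
```

View pics/w3.png

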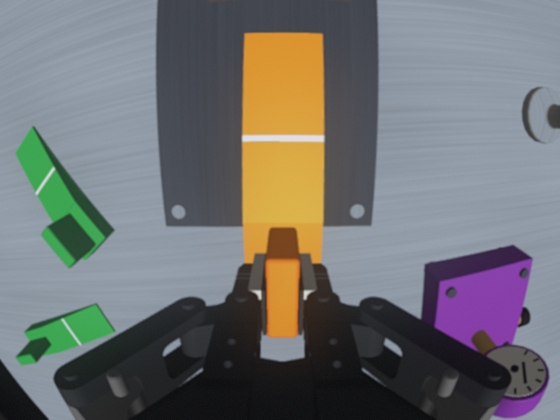

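Wrist view: wedge held straight in the grip, nose at (283,33). The plate lies below it with its front edge at row 226 and screws at (178,212) and (357,212). The block is beyond the top of the view. Now I'll work out the plate yaw, the nose, and the block's lateral position.

```bash
python3 - <<'E'
import pickle
from h import *
from wm import wedge
c=pickle.load(open('w3.pkl','rb'));s=c['s'];cn,wr=wedge(c)
M=R.from_quat(s['ee_rot']).as_matrix();zb=s['tcp_pos'][2]-.0296
L=[]
for v in range(40,130,2):
    r=cn[cn[:,1]==v];z=zb+.003
    for _ in range(2):
        a=wr([[r[:,0].min()-.5,v],[r[:,0].max()+.5,v]],z); x=((a.mean(0)-s['tcp_pos'])@M[:,0]); z=zb+.003+.18*max(0,.118-x)
    L.append(a[:,:2].mean(0))
L=np.array(L);p=np.polyfit(L[:,0],L[:,1],1);print('wedge yaw',np.degrees(np.arctan(p[0])),'tool yaw',np.degrees(np.arctan2(M[1,0],M[0,0])))
t=cn[:,1].min();print('nose',wr([[283,t-.5]],zb+.003), 'tool frame',(wr([[283.5,t-.5]],zb+.003)-s['tcp_pos'])@M)
g=c['frame'].max(2).astype(float);hsv=cv2.cvtColor(c['frame'],cv2.COLOR_RGB2HSV)
m=((g<105)).astype(np.uint8)
Lf=[];Rt=[];Fr=[]
for v in range(30,200,5):
    row=g[v];
    i=130+np.argmax(np.diff(row[130:200])*-1);j=340+np.argmax(np.diff(row[340:400]));Lf.append((i+.5,v));Rt.append((j+.5,v))
for u in list(range(185,235,3))+list(range(335,352,3)): Fr.append((u,216+np.argmax(np.diff(g[216:240,u]))+.5))
for n,q,ax in (('L',Lf,0),('R',Rt,0),('F',Fr,1)):
    w=wr(q,.01);k=np.polyfit(w[:,ax],w[:,1-ax],1);res=w[:,1-ax]-np.polyval(k,w[:,ax])
    ok=abs(res)<.003;k=np.polyfit(w[ok,ax],w[ok,1-ax],1);print(n,ok.sum(),len(q),'angle',np.degrees(np.arctan(k[0])),k)
# block front edge & sides from both fixed cameras
for n in ['top','scene']:
    c=pickle.load(open(n+'.pkl','rb'));P=cloud(c);hsv=cv2.cvtColor(c['frame'],cv2.COLOR_RGB2HSV)
    x,y,z=P[...,0],P[...,1],P[...,2]
    hi=(abs(z-.055)<.006)&(x>.6)&(x<.78)&(y>-.12)&(y<.019)&(hsv[...,1]<80)&(c['frame'].max(2)>100)
    q=P[hi];a=np.radians(-6.25);u=np.array([np.cos(a),np.sin(a)]);w=np.array([-u[1],u[0]])
    X=q[:,:2]@u;Y=q[:,:2]@w;print(n,'u range',np.percentile(X,[.3,99.7]),'w range',np.percentile(Y,[.3,99.7]),'mid w',np.percentile(Y,[.3,99.7]).mean())
    fr=[];
    for yb in np.arange(-.09,.01,.01):
        k=hi&(abs(y-yb)<.005)
        if k.any(): fr.append((yb,x[k].min()))
    fr=np.array(fr);print(' front edge angle',np.degrees(np.arctan(np.polyfit(fr[:,0],fr[:,1],1)[0])),fr[:,1].round(4))
E
```

```text
Traceback (most recent call last):
ValueError: zero-size array to reduction operation minimum which has no identity
```

```bash
cat > m3.py <<'E'
import pickle
from h import *
c=pickle.load(open('w3.pkl','rb'));s=c['s'];wr=lambda p,z:wristray(c,p,s['tcp_pos'],s['ee_rot'],z)
hsv=cv2.cvtColor(c['frame'],cv2.COLOR_RGB2HSV);om=cv2.inRange(hsv,(8,120,90),(24,255,255));om[:,:200]=0;om[:,360:]=0
M=R.from_quat(s['ee_rot']).as_matrix();zb=s['tcp_pos'][2]-.0296
L=[]
for v in range(40,130,2):
    r=np.nonzero(om[v])[0];z=zb+.003
    for _ in range(3):
        a=wr([[r.min()-.5,v],[r.max()+.5,v]],z); x=((a.mean(0)-s['tcp_pos'])@M[:,0]); z=zb+.003+.18*max(0,.118-x)
    L.append(a[:,:2].mean(0))
L=np.array(L);p=np.polyfit(L[:,0],L[:,1],1);print('wedge yaw',np.degrees(np.arctan(p[0])),'tool yaw',np.degrees(np.arctan2(M[1,0],M[0,0])))
t=np.nonzero(om.sum(1)>255*20)[0].min();print('nose',wr([[283.5,t-.5]],zb+.003), 'tool frame',(wr([[283.5,t-.5]],zb+.003)-s['tcp_pos'])@M)
g=c['frame'].max(2).astype(float)
Lf=[];Rt=[];Fr=[]
for v in range(30,200,5):
    row=g[v]
    i=130+np.argmax(np.diff(row[130:200])*-1);j=340+np.argmax(np.diff(row[340:400]));Lf.append((i+.5,v));Rt.append((j+.5,v))
for u in list(range(185,235,3))+list(range(335,352,3)): Fr.append((u,216+np.argmax(np.diff(g[216:240,u]))+.5))
for n,q,ax in (('L',Lf,0),('R',Rt,0),('F',Fr,1)):
    w=wr(q,.01);k=np.polyfit(w[:,ax],w[:,1-ax],1);res=w[:,1-ax]-np.polyval(k,w[:,ax])
    ok=abs(res)<.003;k=np.polyfit(w[ok,ax],w[ok,1-ax],1);print(n,ok.sum(),len(q),'angle',np.degrees(np.arctan(k[0])),k)
for n in ['top','scene']:
    c=pickle.load(open(n+'.pkl','rb'));P=cloud(c);hsv=cv2.cvtColor(c['frame'],cv2.COLOR_RGB2HSV)
    x,y,z=P[...,0],P[...,1],P[...,2]
    hi=(abs(z-.055)<.006)&(x>.6)&(x<.78)&(y>-.12)&(y<.019)&(hsv[...,1]<80)&(c['frame'].max(2)>100)
    q=P[hi];a=np.radians(-6.25);u=np.array([np.cos(a),np.sin(a)]);w=np.array([-u[1],u[0]])
    X=q[:,:2]@u;Y=q[:,:2]@w;print(n,'u range',np.percentile(X,[.3,99.7]),'w range',np.percentile(Y,[.3,99.7]),'mid w',np.percentile(Y,[.3,99.7]).mean())
    fr=[]
    for yb in np.arange(-.085,.01,.01):
        k=hi&(abs(y-yb)<.005)
        if k.any(): fr.append((yb,x[k].min()))
    fr=np.array(fr);print(' front edge angle',np.degrees(np.arctan(np.polyfit(fr[:,0],fr[:,1],1)[0])),fr[:,1].round(4))
E
python3 m3.py
```

```text
wedge yaw -6.936257850771179 tool yaw -6.450382361094672
nose [[ 0.58417511 -0.0346024   0.09792501]] tool frame [[0.11707883 0.00076665 0.02651077]]
L 34 34 angle -6.244156047218978 [-0.10941459  0.1327949 ]
R 34 34 angle -6.107983033330765 [-0.10701009 -0.04816834]
F 23 23 angle 6.241749125827434 [0.10937208 0.45111543]
top u range [0.63191092 0.75020302] w range [-0.02396822  0.08488301] mid w 0.030457395141599862
 front edge angle 6.266152675998722 [0.627  0.6272 0.6297 0.6295 0.6318 0.6314 0.6341 0.634  0.6363 0.6361]
scene u range [0.63341432 0.75314567] w range [-0.02374063  0.08524427] mid w 0.030751816606891642
 front edge angle 5.355508564579747 [0.628  0.6297 0.6314 0.6311 0.6323 0.6338 0.6351 0.6356 0.6357 0.6366]
```

```bash
python3 -m pendant '{"rotation":[[0,0,-0.1],[0,0,-0.1],[0,0,-0.1],[0,0,-0.1],[0,0,-0.1]],"dp":[[0.3,0,0.3],[0.5,0,1],[0.5,0,1.6],[0.5,0,1.9],[0.5,0,1.9]],"gripper":[-1,-1,-1,-1,-1]}'; python3 -m pendant '{"rotation":[[0,0,0],[0,0,0],[0,0,0],[0,0,0]],"dp":[[0,0,0.07],[0,0,0.14],[0,0,0.2],[0,0,0.2]],"gripper":[-1,-1,-1,-1]}'
python3 - <<'E'
from cell import manip,imaging
from h import *
import pickle
s=manip.sense();c=imaging.camera('wrist');print(s['tcp_pos'],R.from_quat(s['ee_rot']).as_matrix().round(4),s['contact_force'],s['torque'])
c['s']=s;pickle.dump(c,open('w4.pkl','wb'));cv2.imwrite('pics/w4.png',c['frame'][:,:,::-1])
E
```

```text
time: 6.8
tcp_pos: [0.4859, -0.017, 0.0468]
ee_rot: [0.999, -0.051, -0.003, -0.0]
contact_force: [-0.1, -0.7, -1.4]
finger_gap: 0.151
grasp_force: 60.5
time: 7.2
tcp_pos: [0.4892, -0.0174, 0.0417]
ee_rot: [0.999, -0.051, 0.0, 0.0]
contact_force: [-0.3, 0.1, -1.3]
finger_gap: 0.153
grasp_force: 60.5
[ 0.48915393 -0.01740104  0.04170478] [[ 9.948e-01 -1.015e-01  8.000e-04]
 [-1.015e-01 -9.948e-01 -1.000e-04]
 [ 8.000e-04 -0.000e+00 -1.000e+00]] [-0.34604078  0.07196307 -1.34655238] [ 0.00382599 -0.00576518 -0.05812882]
```

View pics/w4.png

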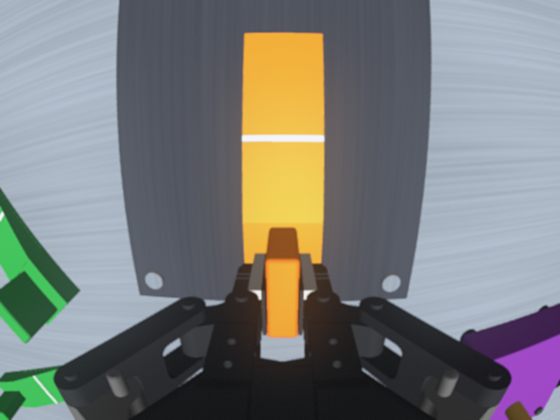

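Wrist view: the wedge is just above the plate, nose at (283,33), plate sides at columns 118 and 430. Wedge and plate can be compared directly in this one picture.

```bash
cat > m4.py <<'E'
import pickle,sys
from h import *
c=pickle.load(open(sys.argv[1],'rb'));s=c['s'];wr=lambda p,z:wristray(c,p,s['tcp_pos'],s['ee_rot'],z)
hsv=cv2.cvtColor(c['frame'],cv2.COLOR_RGB2HSV);om=cv2.inRange(hsv,(8,100,90),(27,255,255));om[:,:200]=0;om[:,360:]=0
M=R.from_quat(s['ee_rot']).as_matrix();zb=s['tcp_pos'][2]-.0296;g=c['frame'].max(2).astype(float);T=s['tcp_pos']
W=[];Lf=[];Rt=[]
for v in [v for v in range(36,200,2) if not 132<v<144]:
    r=np.nonzero(om[v])[0];z=zb+.003
    for _ in range(3):
        a=wr([[r.min()-.5,v],[r.max()+.5,v]],z); x=(a.mean(0)-T)@M[:,0]; z=zb+.003+.18*np.clip(.1175-x,0,.095)
    W.append(a.mean(0)); 
    i=90+np.argmax(-np.diff(g[v,90:160]));j=390+np.argmax(np.diff(g[v,390:450]));Lf.append((i+.5,v));Rt.append((j+.5,v))
def fit(w):
    for _ in range(3):
        k=np.polyfit(w[:,0],w[:,1],1);r=abs(w[:,1]-np.polyval(k,w[:,0]));w=w[r<max(.0008,2*r.std())]
    return k
kw,kl,kr=fit(np.array(W)),fit(wr(Lf,.01)),fit(wr(Rt,.01))
print('yaw wedge,L,R,tool',[round(float(np.degrees(np.arctan(k[0]))),2) for k in (kw,kl,kr)],np.degrees(np.arctan2(M[1,0],M[0,0])))
xn=T[0]+.117*M[0,0];pc=(np.polyval(kl,xn)+np.polyval(kr,xn))/2;print('at nose: wedge y',np.polyval(kw,xn),'plate mid y',pc,'plate width',(np.polyval(kl,xn)-np.polyval(kr,xn))*.994)
print('wedge right of plate mid mm',(pc-np.polyval(kw,xn))*994,'need ~12.3')
E
python3 m4.py w4.pkl
python3 - <<'E'
import pickle
from h import *
# block vs plate lateral in top view alone
for n in ['top','scene']:
    c=pickle.load(open(n+'.pkl','rb'));P=cloud(c);a=np.radians(-6.2);u=np.array([np.cos(a),np.sin(a)]);w=np.array([-u[1],u[0]])
    x,y,z=P[...,0],P[...,1],P[...,2];U=P[...,:2]@u;V=P[...,:2]@w
    hsv=cv2.cvtColor(c['frame'],cv2.COLOR_RGB2HSV);br=c['frame'].max(2)
    b=(abs(z-.055)<.006)&(U>.64)&(U<.69)&(abs(V-.03)<.065)&(hsv[...,1]<80)&(br>100)
    p=(abs(z-.01)<.007)&(U>.5)&(U<.61)&(abs(V-.04)<.12)&(br<80)
    f=lambda q:np.percentile(V[q],[.5,99.5]);print(n,'block',f(b),f(b).mean(),'plate',f(p),f(p).mean(),'offset mm',1e3*(f(p).mean()-f(b).mean()))
E
```

```text
yaw wedge,L,R,tool [-5.92, -6.26, -6.16] -5.825747556765444
at nose: wedge y -0.02981394392487484 plate mid y -0.02362684510412002 plate width 0.17831172621584077
wedge right of plate mid mm 6.149976227830291 need ~12.3
top block [-0.02414889  0.08397376] 0.02991243100255765 plate [-0.04730194  0.12937848] 0.04103826759581493 offset mm 11.12583659325728
scene block [-0.02366908  0.08478894] 0.030559927276271524 plate [-0.04696775  0.12885329] 0.04094276557223292 offset mm 10.382838295961395
```

```bash
python3 -m pendant '{"rotation":[[0,0,0.06],[0,0,0.06],[0,0,0.06],[0,0,0.06],[0,0,0.06]],"dp":[[0,0.11,0],[0,0.11,0],[0,0.11,0.03],[0,0.11,0.06],[0,0.11,0.06]],"gripper":[-1,-1,-1,-1,-1]}'
python3 - <<'E'
from cell import manip,imaging
from h import *
import pickle
s=manip.sense();c=imaging.camera('wrist');print(s['tcp_pos'],s['contact_force'],s['torque'])
c['s']=s;pickle.dump(c,open('w5.pkl','wb'))
E
python3 m4.py w5.pkl
```

```text
time: 7.75
tcp_pos: [0.4886, -0.022, 0.0396]
ee_rot: [0.999, -0.053, 0.0, 0.0]
contact_force: [-2.2, -0.5, 4.6]
finger_gap: 0.15
grasp_force: 61.3
[ 0.48863578 -0.02199477  0.03956647] [-2.19837808 -0.50205457  4.59810906] [-0.08808469  0.37809288 -0.01517471]
yaw wedge,L,R,tool [-6.22, -6.17, -6.35] -6.129001222094439
at nose: wedge y -0.03499365892687535 plate mid y -0.023641574490171388 plate width 0.17866376783817778
wedge right of plate mid mm 11.283971930083739 need ~12.3
```

```bash
python3 -m pendant '{"rotation":[[0,0,0],[0,0,0],[0,0,0],[0,0,0],[0,0,0]],"dp":[[0.2,0,0],[0.45,0,0],[0.7,0,0],[0.95,0,0],[1.1,0,0]],"gripper":[-1,-1,-1,-1,-1]}'
python3 - <<'E'
from cell import manip,imaging
from h import *
import pickle
imaging.camera('wrist');s=manip.sense();c=imaging.camera('wrist');print(s['tcp_pos'],s['contact_force'],s['torque'])
c['s']=s;pickle.dump(c,open('w6.pkl','wb'));cv2.imwrite('pics/w6.png',c['frame'][:,:,::-1])
E
```

```text
time: 8.3
tcp_pos: [0.5329, -0.0265, 0.0395]
ee_rot: [0.999, -0.053, 0.0, -0.0]
contact_force: [-4.7, 0.8, 9.4]
finger_gap: 0.149
grasp_force: 62.0
[ 0.53387938 -0.02664245  0.03957558] [0.04791432 0.01269387 0.82079327] [ 0.06061731 -0.04393604 -0.00494127]
```

View pics/w6.png

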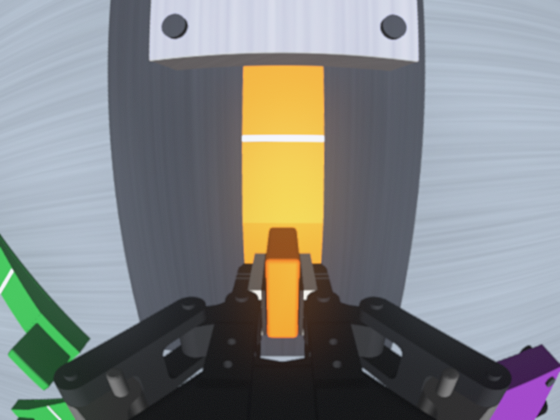

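Wrist view: the block's front is at the top, its upper corners at (149,62) and (418,62), its lower edge near row 67. It is centred on the wedge (column 283) and square to it, with the white line at row 138. Compute the remaining travel.

```bash
cat > m6.py <<'E'
import pickle,sys
from h import *
c=pickle.load(open(sys.argv[1],'rb'));s=c['s'];wr=lambda p,z:wristray(c,p,s['tcp_pos'],s['ee_rot'],z)
M=R.from_quat(s['ee_rot']).as_matrix();T=s['tcp_pos'];lift=float(sys.argv[2])
hsv=cv2.cvtColor(c['frame'],cv2.COLOR_RGB2HSV)
om=cv2.inRange(hsv,(8,100,90),(27,255,255))
E=[]
for u in range(250,318,4):
    v=np.nonzero(om[:150,u])[0].min();E.append((u,v-.5))
E=np.array(E);e=(wr(E,.019+lift)-T)@M;print('orange top row',np.median(E[:,1]),'block edge tool x',np.median(e[:,0]),'slope deg',np.degrees(np.arctan(np.polyfit(e[:,1],e[:,0],1)[0])))
wm=(hsv[...,1]<90)&(hsv[...,2]>180);q=[]
for u in range(250,318,4):
    vs=np.nonzero(wm[100:170,u])[0]+100
    if len(vs): q.append((u,vs.mean()))
if q: 
    l=(wr(q,.0229)-T)@M;print('line row',np.mean(q,0)[1],'tool x',l[:,0].mean(),'remaining mm',1e3*(np.median(e[:,0])-l[:,0].mean()))
# block top corners/front edge: bright low-sat band
E2=[]
for u in list(range(165,405,8)):
    col=c['frame'][:100,u].max(1).astype(float);E2.append((u,20+np.argmax(-np.diff(cv2.GaussianBlur(col[:,None],(1,5),0)[20:,0]))+.5))
w=(wr(E2,.055+lift)-T)@M;k=np.polyfit(w[:,1],w[:,0],1);r=w[:,0]-np.polyval(k,w[:,1]);ok=abs(r)<.0015;k=np.polyfit(w[ok,1],w[ok,0],1)
print('top front edge',ok.sum(),'tool x',k[1],'angle deg',np.degrees(np.arctan(k[0])))
E
python3 m6.py w6.pkl 0
python3 - <<'E'
import pickle
from h import *
c=pickle.load(open('w6.pkl','rb'));s=c['s'];M=R.from_quat(s['ee_rot']).as_matrix()
w=(wristray(c,[(149.5,61),(418.5,61)],s['tcp_pos'],s['ee_rot'],.055)-s['tcp_pos'])@M;print('block corners tool y',w[:,1],w[:,1].mean(),'wedge tool y',((wristray(c,[(242.5,80),(323.5,80)],s['tcp_pos'],s['ee_rot'],.014)-s['tcp_pos'])@M)[:,1].mean())
E
```

```text
orange top row 64.5 block edge tool x 0.09900603947105434 slope deg 0.03091284242658904
line row 138.0 tool x 0.062262106322316886 remaining mm 36.743933148737455
top front edge 30 tool x 0.09846349788771651 angle deg -0.08651816160514746
block corners tool y [-0.05346918  0.05527388] 0.0009023525573529367 wedge tool y 0.0005284354404134807
```

```bash
python3 -m pendant '{"rotation":[[0,0,0],[0,0,0],[0,0,0],[0,0,0],[0,0,0]],"dp":[[0.1,0,0],[0.2,0,0.01],[0.3,0,0.01],[0.38,0,0.01],[0.44,0,0.01]],"gripper":[-1,-1,-1,-1,-1]}';python3 -m pendant '{"rotation":[[0,0,0],[0,0,0],[0,0,0],[0,0,0],[0,0,0]],"dp":[[0.06,0,0],[0.12,0,0],[0.18,0,0],[0.24,0,0],[0.3,0,0]],"gripper":[-1,-1,-1,-1,-1]}'
python3 - <<'E'
from cell import manip,imaging
from h import *
import pickle
imaging.camera('wrist');s=manip.sense();c=imaging.camera('wrist');print(s['tcp_pos'],s['contact_force'],s['torque'])
c['s']=s;pickle.dump(c,open('w7.pkl','wb'));cv2.imwrite('pics/w7.png',c['frame'][:,:,::-1])
E
python3 m6.py w7.pkl 0.0015
```

```text
time: 8.9
tcp_pos: [0.5489, -0.0282, 0.0395]
ee_rot: [0.999, -0.053, -0.001, -0.0]
contact_force: [-8.7, -0.1, 12.8]
finger_gap: 0.153
grasp_force: 62.7
time: 9.4
tcp_pos: [0.5591, -0.0293, 0.0395]
ee_rot: [0.999, -0.053, -0.003, -0.0]
contact_force: [-11.2, 0.4, 16.8]
finger_gap: 0.156
grasp_force: 63.2
[ 0.55965353 -0.02931399  0.03952012] [-10.94758472   0.44677104  15.40147864] [0.3467627  1.32757737 0.09151489]
orange top row 116.5 block edge tool x 0.07277685078474132 slope deg 0.02575193725848508
line row 117.1558823529412 tool x 0.07250188738079055 remaining mm 0.2749634039507648
top front edge 4 tool x 0.09363503022200208 angle deg -3.3641154038378325
```

View pics/w7.png

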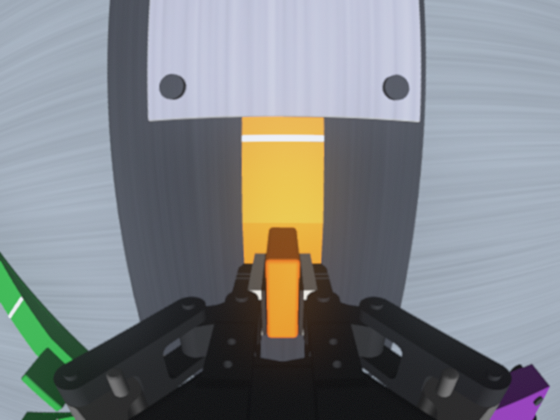

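Wrist view: the white line is at row 138, parallel to the block's edge at row 117, and the wedge is centred. About 10.5 mm remain.

```bash
python3 -m pendant '{"rotation":[[0,0,0],[0,0,0],[0,0,0],[0,0,0],[0,0,0]],"dp":[[0.05,0,0],[0.1,0,0],[0.15,0,0],[0.2,0,0],[0.2,0,0]],"gripper":[-1,-1,-1,-1,-1]}'
cat > look.py <<'E'
import sys,pickle
from cell import manip,imaging
from h import *
n=sys.argv[1]
imaging.camera('wrist');s=manip.sense();c=imaging.camera('wrist');print(s['tcp_pos'],s['contact_force'],s['torque'])
c['s']=s;pickle.dump(c,open(n+'.pkl','wb'));cv2.imwrite(f'pics/{n}.png',c['frame'][:,:,::-1])
M=R.from_quat(s['ee_rot']).as_matrix();T=s['tcp_pos'];wr=lambda p,z:(wristray(c,p,T,s['ee_rot'],z)-T)@M
om=cv2.inRange(cv2.cvtColor(c['frame'],cv2.COLOR_RGB2HSV),(8,100,90),(27,255,255))
for u in (255,283,312): print(u,np.nonzero(om[:180,u])[0][[0]],np.nonzero(om[90:180,u]==0)[0].min()+90 if 0 else '',c['frame'][100:145:1,u].min(1).tolist() if u==283 else '')
rows=[]
for u in list(range(160,236,6))+list(range(332,408,6)):
    col=cv2.GaussianBlur(c['frame'][:,u].max(1).astype(float)[:,None],(1,5),0)[:,0];rows.append((u,90+np.argmax(-np.diff(col[90:180]))+.5))
# nearest visible edge of block beside the wedge: lower edge if camera in front, upper edge if over
for z in (.0225,.0585):
    w=wr(rows,z);k=np.polyfit(w[:,1],w[:,0],1);print('edge z',z,'tool x',k[1],'deg',np.degrees(np.arctan(k[0])))
print('line tool x',wr([(283,138)],.0229)[0,0])
E
python3 look.py w8
```

```text
time: 10.0
tcp_pos: [0.567, -0.0301, 0.0395]
ee_rot: [0.999, -0.053, -0.003, -0.0]
contact_force: [-11.3, 1.6, 16.7]
finger_gap: 0.153
grasp_force: 63.1
[ 0.56704296 -0.03009492  0.03952118] [-11.56902745   1.30890173  15.42090349] [0.37664665 1.38726795 0.02211547]
255 [142]  
283 [142]  [187, 186, 187, 188, 187, 188, 187, 187, 188, 187, 188, 188, 188, 188, 187, 188, 187, 187, 187, 188, 189, 188, 188, 188, 188, 189, 188, 189, 189, 188, 189, 188, 189, 184, 190, 220, 231, 233, 233, 233, 231, 168, 101, 83, 86]
312 [142]  
edge z 0.0225 tool x 0.06831242961015963 deg -1.6374710527031466
edge z 0.0585 tool x 0.06978716983881722 deg -1.6374710527031615
line tool x 0.06226021350458042
```

```bash
python3 - <<'E'
import pickle
from h import *
for n in ('w7','w8'):
    c=pickle.load(open(n+'.pkl','rb'));s=c['s'];M=R.from_quat(s['ee_rot']).as_matrix();T=s['tcp_pos'];wr=lambda p,z:(wristray(c,p,T,s['ee_rot'],z)-T)@M
    v=116.5 if n=='w7' else 134.3
    print(n,'u',T@M[:,0],wr([(283,v)],.0565 if n=='w7' else .0582)[0],wr([(283,v)],.022)[0],'world edge u',T@M[:,0]+wr([(283,v)],.0582)[0,0])
    g=c['frame'].max(2).astype(float);rows=[]
    for u in list(range(155,236,5))+list(range(332,415,5)):
        d=-np.diff(g[95:150,u]);rows.append((u,95+np.argmax(d)+.5))
    w=wr(rows,.058);k=np.polyfit(w[:,1],w[:,0],1);r=w[:,0]-np.polyval(k,w[:,1]);ok=abs(r)<2*r.std();k=np.polyfit(w[ok,1],w[ok,0],1);print('block edge x',k[1],'deg',np.degrees(np.arctan(k[0])),[int(q[1]) for q in rows])
c=pickle.load(open('w6.pkl','rb'));s=c['s'];M=R.from_quat(s['ee_rot']).as_matrix();print('w6 u',s['tcp_pos']@M[:,0],s['tcp_pos']@M[:,0]+.0985)
c=imaging=None
E
python3 - <<'E'
from cell import imaging
import cv2
c=imaging.camera('scene');f=c['frame'][160:340,220:380,::-1]
w=cv2.imread('pics/w8.png')[60:180,130:440]
a=cv2.resize(f,None,fx=3,fy=3,interpolation=cv2.INTER_CUBIC)[:540,:480]
cv2.imwrite('pics/w8c.png',cv2.resize(w,None,fx=2.5,fy=2.5,interpolation=cv2.INTER_CUBIC))
import pickle;pickle.dump(c,open('scene8.pkl','wb'))
E
```

```text
w7 u 0.5594120979729662 [ 0.07320371  0.00037641 -0.0172893 ] [0.0727566  0.00050227 0.01721288] world edge u 0.6326378365529899
block edge x 0.07343358798787454 deg -0.16982296541882905 [120, 119, 119, 119, 118, 118, 118, 118, 117, 117, 117, 117, 117, 116, 116, 116, 116, 116, 117, 117, 117, 117, 117, 118, 118, 118, 118, 119, 119, 119, 120, 120, 120, 121]
w8 u 0.5668059872577398 [ 0.06646871  0.00037589 -0.0190177 ] [0.06401351 0.0005097  0.01719525] world edge u 0.6332747014672141
block edge x 0.06642044893897844 deg -0.1811766202580811 [137, 137, 137, 137, 136, 136, 136, 136, 135, 135, 135, 135, 135, 134, 134, 134, 134, 135, 135, 135, 135, 135, 136, 136, 136, 136, 136, 137, 137, 137, 137, 138, 138, 138]
w6 u 0.5337344726438947 0.6322344726438948
```

View pics/w8c.png

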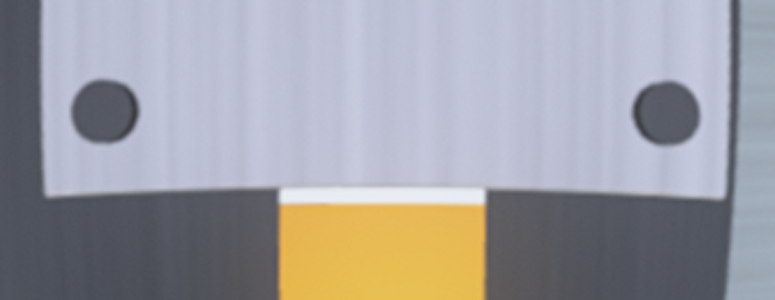

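Crop: the block's upper front edge now just covers the upper part of the white line (crop row 187), which runs parallel to it. Allowing for the block's tilt, about 3.3 mm remain.

```bash
python3 -m pendant '{"rotation":[[0,0,0],[0,0,0],[0,0,0],[0,0,0],[0,0,0]],"dp":[[0.03,0,0],[0.06,0,0],[0.085,0,0],[0.085,0,0],[0.085,0,0]],"gripper":[-1,-1,-1,-1,-1]}'
cat > fin.py <<'E'
import pickle
from cell import manip,imaging
from h import *
imaging.camera('wrist');s=manip.sense();c=imaging.camera('wrist');M=R.from_quat(s['ee_rot']).as_matrix();T=s['tcp_pos'];wr=lambda p,z:(wristray(c,p,T,s['ee_rot'],z)-T)@M
print(T,s['contact_force'],'gap',s['finger_gap'],'line u',T@M[:,0]+.0623)
g=c['frame'].max(2).astype(float);rows=[]
for u in list(range(155,236,5))+list(range(332,415,5)): rows.append((u,95+np.argmax(-np.diff(g[95:165,u]))+.5))
w=wr(rows,.0588);k=np.polyfit(w[:,1],w[:,0],1);r=w[:,0]-np.polyval(k,w[:,1]);ok=abs(r)<2*r.std();k=np.polyfit(w[ok,1],w[ok,0],1);print('top edge u',T@M[:,0]+k[1],'deg',np.degrees(np.arctan(k[0])))
sc=imaging.camera('scene')
for n,q in (('before',pickle.load(open('scene.pkl','rb'))),('now',sc)):
    P=cloud(q);a=np.radians(-6.2);u=np.array([np.cos(a),np.sin(a)]);w=np.array([-u[1],u[0]]);U=P[...,:2]@u;V=P[...,:2]@w
    b=(abs(P[...,2]-.0565)<.006)&(U>.637)&(U<.68)&(abs(V-.03)<.05);A=np.c_[U[b]-.6325,V[b]-.0306,np.ones(b.sum())];k=np.linalg.lstsq(A,P[...,2][b],rcond=None)[0];print(n,b.sum(),'top z at front',k[2],'pitch',k[0],'roll',k[1])
cv2.imwrite('pics/fin.png',np.hstack([c['frame'][:180,120:440,::-1],cv2.resize(sc['frame'][170:330,220:360,::-1],(315,360))[:180]]) if 0 else cv2.resize(sc['frame'][170:330,220:360,::-1],None,fx=3.5,fy=3.5,interpolation=cv2.INTER_CUBIC))
E
python3 fin.py
```

```text
time: 10.65
tcp_pos: [0.5701, -0.0304, 0.0395]
ee_rot: [0.999, -0.053, -0.003, -0.0]
contact_force: [-11.2, 0.8, 16.9]
finger_gap: 0.148
grasp_force: 63.0
[ 0.57014128 -0.03042526  0.03951295] [-12.1289063    0.69292111  16.45471123] gap 0.15657519711419826 line u 0.632203562247291
top edge u 0.633272353382266 deg 0.010964261760093807
before 460 top z at front 0.05601273009875857 pitch -0.017598377494422383 roll -0.002590837908872594
now 562 top z at front 0.059395022365391424 pitch -0.04026861287016406 roll -0.0012908100917405907
```

View pics/fin.png

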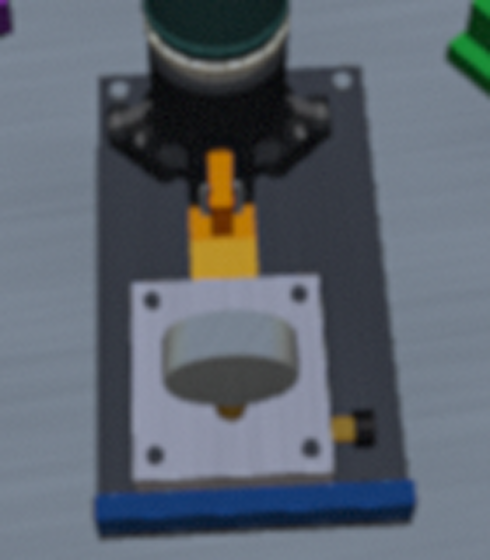

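Final view: the block is square against the blue bar with its front edge lifted about 3.4 mm. The wedge is centred under it and still gripped, with its line level with the edge.

```bash
python3 -c "
from cell import manip
print(manip.finish_job())"
```

```text
the job is handed in; nothing more can be done
None
```

The job is handed in: the orange wedge is still gripped, about 54.6 mm under the middle of the block's front edge, with its white line level with the edge to within about 0.5 mm. The block's front is raised about 3.4 mm, and the block looks square against the blue bar.

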